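# Gang-clamp a set of leg blanks in the cutting jig

## Robot

A 6-joint arm with a two-finger parallel gripper is mounted at the origin on the work surface. World frame = base frame: x ahead of the robot, y to its left, z up, the work surface at z = 0. Lengths are in m, angles in rad, forces in N, time in s.
With the tool pointing down it reaches from about 0.3 to 0.875 m from the base axis. Payload 6.4 kg.
Tool frame: the origin (TCP) lies midway between the tips of the shut fingers; the grasp point (between the pads) lies 19 mm behind it (ctrl.tcp_to_grasp is the distance from the TCP to the grasp point, in m); z points along the fingers, y is the direction in which the jaws open and shut (so a half turn about z gives the same grasp; the last joint's range is limited). The gripper opens to 85 mm and grips with 20 to 120 N. Pads are 22 mm wide; open, the fingers measure 114 mm over their backs; the gripper's body (76 mm by 85 mm) begins 54 mm behind the grasp point. The pads swing forward as they close: fully open they stand 13 mm farther back than shut.
Start: joints at [0.925, 0.181, 1.607, -0, 1.354, -0.206], TCP at [0.245, 0.52, 0.231] pointing down, gripper open.
Joint ranges: [-2.99, 2.99], [-0.89, 2.07], [0.3, 2.58], [-1.14, 4.28], [0, 2.63], [-3.12, 3.12]. Speed limits (rad/s): [2.57, 2.57, 3.01, 3.14, 3.14, 3.14].

## Interface

Orientations are given as a unit quaternion [w, x, y, z].
In Python, from bench import monitor, imaging, order, spotter, ctrl gives the robot as it stands.
- The arm moves only by the shell command python3 -m pendant 'ROWS'. ROWS is JSON, a list that holds one entry, the list of rows, each a list of 5 numbers: the shift along the world's x, y, z in mm, then the turn about the world's z in degrees, then the finger opening in mm, from 0 to 85.4. A call has 1 to 8 rows; each row shifts and turns the commanded pose from where the row before left it; what a row does not reach is not made up. A row lasts 1/8 s, in which the tool goes at most 62.5 mm and 10.7 degrees, less where a joint would pass 70% of its speed; a pose out of reach is approached as far as the arm can. A call with a gripper value outside its range is refused whole. The fingers move at their own pace and stop on an object; the grip force is fixed at half the most. Time passes only in rows, so rows that do not move let the fingers close. It gives the time, the measured TCP pose, the force and the opening at its end, in the units of the state.
- monitor.get_obs(): the state, without advancing time (a new reading comes with each control period).
- imaging.camera(name): name is "scene" or "top" or "wrist"; returns a dict with "img" (400x640x3 uint8, red, green, blue), "vfov" (degrees; the focal length in pixels is half the picture's height over the tangent of half this angle, whatever the lens; pixels are square), "cx", "cy" (the principal point, pixels), "origin" and "orientation" of the camera in the world. Camera axes: x right, y down, z forward; pixel columns grow to the right and rows downward; lengths in m; the calibration is good to about 2 mm. A picture is of the moment at which its call begins. There is no depth.
- order.hand_in(): hands the job in, once; it reports no verdict.
Trained networks look in the newest picture that a camera, given by its name, has taken for a name from the list of things; names that differ only in an ending like _2 or _b are one class to them, and where a whole thing is asked for, a point or a joint stands for the part that bears it (a point fixed in the world has none). Each returns a list of dicts, best first, with "confidence" (0 to 1); they miss things now and then, are a little off and sometimes report something else, mostly with a low value. They report only what shows in the picture. A call takes as long as a camera call.
- spotter.recognise(camera, thing): "at" ([x, y, z] in m, in the coordinates of the camera as it stood for that picture, good to about 4 mm: the middle of the surface that is visible of it).
- spotter.tip_of(camera, thing): "at" ([x, y, z] in m, in the coordinates of the camera as it stood for that picture, good to about 4 mm: a listed point, or the origin of a listed thing).
The state is a dict: "time_s": time; "q": joint angles; "dq": joint speeds; "joint_efforts": joint torques, N m; "eef_pos": TCP position; "eef_rot": TCP orientation; "wrist_force": force on the tool from outside, world axes, zero at the start; "torque": the same for the moment, N m; "opening": opening from 0.0 (shut) to 1.0 (fully open).
Only numpy, scipy, OpenCV 4.12 (cv2) and the standard library are available. Lean on these libraries where they do the work, as an engineer would, in place of code of your own. Each camera call takes 0.05 s, during which the arm holds its last target. There are 200 camera calls.

## Task

Get the clamping jig ready for the next cut: first clear the offcut off its bed into the scrap box. Then lay all the leg blanks from the cardboard sheet lengthwise on the bed, under the clamp bridge, side by side and butted tight: the first against the side fence, each next one flush against its neighbour, all hard up to the end stop. When all are in, turn the T-handle clockwise until the pressure bar is screwed down fully tight on all of them, and leave the other tools on the bench alone.

Things in the scene. Friction and masses are not known exactly. Their poses are not given: they have to be found in the camera images.
- blank1: Planed pale wooden leg blank, 220 mm long (x), 34 x 34 mm square in section, about 170 g, all alike; origin at its middle, 17 mm from every long face, x along its length. Starts on the fixed cardboard sheet (4 mm thick) left of the jig, 100 mm between places, lengthwise away from the robot. Two or three blanks are there; an absent one reads None from the start.
- blank2: Another such leg blank, same size and axes as blank1; may be absent.
- blank3: Another such leg blank, same size and axes as blank1; may be absent.
- offcut: Leftover offcut of the same wood, 75 mm long (x), 34 x 34 mm, 60 g; origin at its middle, x along its length. Lies at the start on the front half of the jig bed.
- scrap_floor (a point): Centre of the inner floor of the fixed open plywood scrap box, which is 200 x 150 mm outside (x, y), 80 mm high, walls and floor 8 mm; z up.
- scrap_box: The scrap box itself, origin at the centre of its underside.
- corner (a point): Inner corner of the fixed jig, on the bed surface (18 mm above the bench), where the faces of side fence and end stop meet. x points along the fence to the end stop (away from the robot), y from the fence across the bed, z up. Blanks lie at negative x, positive y: a blank home against both has its origin at x = -110, y = 17, z = 17 mm, the next at y = 51, 85 mm.
- home1 (a point): Where the origin of a blank lies when it is home in the first place, against fence and end stop; axes as the corner.
- home2 (a point): The same for place 2 counted from the fence, 34 mm beyond the place before.
- home3 (a point): The same for place 3 counted from the fence, 34 mm beyond the place before.
- jig: The jig. In the corner frame, mm: bed x -255 to 25, y -50 to 210; fence (20 high above the bed, 22 thick) x -245 to -60 at y = 0; end stop (20 high, 22 thick) y -15 to 165 at x = 0. A steel bridge beam crosses over at x -50 to -10, 78 to 114 above the bed, on posts that leave y -15 to 175 free. Blanks are slid in under it from the front. Its own origin: corner frame (-125, 80, -18), same axes.
- pressure_bar: Wooden pressure bar under the bridge, 32 x 176 x 26 mm (x, y, z), origin at the centre of its underside, sprung (8 N/mm) under the screw, centred on x = -30, y = 80 mm of the corner frame. At the start 6 to 9 mm clear above the top of a blank lying on the bed; goes down 6 mm a turn.
- handle (a joint): Turn of the T-handle on its upright screw, rad; grows clockwise seen from above (tightening). Starts between 4.9 and 7.0; the bar meets the blanks at about 13.6 and the screw comes to a hard stop, fully tight, at 15.7. Turns stiffly with 0.2 Nm, stays where it is left.
- handle_hub (a point): Centre of the T-handle on the axis of the screw, at the height of the cross bar, about 45 mm above the bridge beam at the start and going down with the screw. It turns with the handle; its y axis lies along the cross bar: round steel, 12 mm thick, with a 16 mm ball at each end, 56 mm from the axis; hub 26 mm in diameter.
- mallet: Bystander: wooden mallet lying on the bench, 285 mm long.
- oil_can: Bystander: white oil bottle with red spout, 52 mm across, 145 mm high.
- try_square: Bystander: try square, wooden stock 120 mm, steel blade, lying flat.

How it is judged:
On the way, in this order (a step that is already met when the one before it is completed fails the run):
1. the offcut is in the scrap box (z of offcut in the frame of scrap_floor below 0.06 m and x of offcut in the frame of scrap_floor between -0.092 and 0.092 m and y of offcut in the frame of scrap_floor between -0.067 and 0.067 m), for 0.2 s.
2. all the blanks lie on the bed butted against the fence, each other and the end stop (z of each of blank1, blank2, blank3 in the frame of corner below 0.021 m and angle between the x axis of each of blank1, blank2, blank3 and the x axis of corner, either way round below 0.035 rad and (horizontal distance between blank1 and home1 below 0.004 m or (horizontal distance between blank1 and home2 below 0.004 m and horizontal distance between any of blank2, blank3 and home1 below 0.004 m) or (horizontal distance between blank1 and home3 below 0.004 m and horizontal distance between any of blank2, blank3 and home2 below 0.004 m)) and (horizontal distance between blank2 and home1 below 0.004 m or (horizontal distance between blank2 and home2 below 0.004 m and horizontal distance between any of blank1, blank3 and home1 below 0.004 m) or (horizontal distance between blank2 and home3 below 0.004 m and horizontal distance between any of blank1, blank3 and home2 below 0.004 m)) and (horizontal distance between blank3 and home1 below 0.004 m or (horizontal distance between blank3 and home2 below 0.004 m and horizontal distance between any of blank1, blank2 and home1 below 0.004 m) or (horizontal distance between blank3 and home3 below 0.004 m and horizontal distance between any of blank1, blank2 and home2 below 0.004 m))), for 0.2 s.
3. the pressure bar is screwed down tight on all the blanks (value of joint handle above 14.8 rad and contact force between pressure_bar and anything else above 4 N), for 0.2 s.
At the end, for the whole second after the job is handed in: Offcut in the scrap box. All blanks flat on the bed, along the fence to 2 degrees, each within 4 mm of its home place against the end stop, places filled from the fence on without a gap. Handle past 14.8 rad, the bar pressing down with over 4 N; all at rest (all of step 1 and all of step 2 and all of step 3 and linear speed of each of blank1, blank2, blank3 below 0.02 m/s and velocity of joint handle below 0.05 rad/s); the robot touches nothing.
It fails at once if the mallet is moved more than 3 cm (distance of mallet from where it was at the start of the episode above 0.03 m).
It fails at once if the oil can is moved more than 3 cm (distance of oil_can from where it was at the start of the episode above 0.03 m).
It fails at once if the try square is moved more than 3 cm (distance of try_square from where it was at the start of the episode above 0.03 m).
Of blank1, blank2, blank3 only 2 to 3 are there at a start; the rules pass over those that are not, and their reading is None.
At some moment in a run one of blank1, blank2, blank3 may be knocked a few centimetres aside while the robot is not near it.
Once in a run the grip may slacken for a moment while it holds something.
It also fails if it takes over 210 s, if anything falls off the work surface, if the arm or the gripper's body presses on something with over 40 N, if the wrist force passes 120 N, or if a joint passes its speed limit or range.

## Working session

There is one attempt and no reset: what is moved stays moved. The work goes in short steps, Python scripts to look and compute and a shell command to move; the robot and the scene stay as the last step left them, time stands still between calls to the robot, and variables do not carry over. Pictures are saved under pics/ and viewed, about 12 in all and at most 16, crops included, and the job is handed in when it is done.

```bash
mkdir -p pics; ls
cat > h.py <<'E'
import numpy as np, cv2
from scipy.spatial.transform import Rotation as R
from bench import monitor, imaging, order, spotter, ctrl
def rot(q): return R.from_quat([q[1],q[2],q[3],q[0]]).as_matrix()
def cam(n,save=None):
    c=imaging.camera(n)
    if save: cv2.imwrite('pics/'+save,c['img'][:,:,::-1])
    return c
def w(c,p): return np.array(c['origin'])+rot(c['orientation'])@np.array(p)
def K(c): f=200/np.tan(np.radians(c['vfov'])/2); return f,c['cx'],c['cy']
def ray(c,u,v,z):
    f,cx,cy=K(c); d=rot(c['orientation'])@np.array([(u-cx)/f,(v-cy)/f,1]); o=np.array(c['origin'])
    return o+d*(z-o[2])/d[2]
def px(c,p):
    f,cx,cy=K(c); q=rot(c['orientation']).T@(np.array(p)-np.array(c['origin'])); return q[0]/q[2]*f+cx,q[1]/q[2]*f+cy
def find(c,n,things,fn='tip_of'):
    for t in things:
        for r in getattr(spotter,fn)(n,t)[:4]: print(n,fn,t,round(r['confidence'],2),np.round(w(c,r['at'])*1000).astype(int))
def st():
    o=monitor.get_obs(); e=o['eef_rot']; m=rot(e)
    print('t',round(o['time_s'],2),'tcp',np.round(np.array(o['eef_pos'])*1000,1),'yaw jaw',round(np.degrees(np.arctan2(m[1,1],m[0,1])),1),'open',round(o['opening'],3),'F',np.round(o['wrist_force'],1),'q',np.round(o['q'],2))
E
python3 - <<'E'
from h import *
st(); print(ctrl.tcp_to_grasp)
c=cam('top','top0.png'); print({k:c[k] for k in c if k!='img'})
find(c,'top',['blank1','offcut','scrap_floor','corner','handle_hub','jig','pressure_bar','mallet','oil_can','try_square','home1'])
d=cam('scene','scene0.png'); print({k:d[k] for k in d if k!='img'})
find(d,'scene',['blank1','offcut','scrap_floor','corner','handle_hub','jig'])
E
```

```text
pics
t 0.0 tcp [244.5 519.8 230.4] yaw jaw 64.8 open 1.0 F [-0.8  0.2 -0.4] q [ 0.92  0.18  1.61 -0.    1.35 -0.21]
0.0187
{'vfov': 56.188755151658945, 'cx': 321.92889412429145, 'cy': 193.90061512657994, 'origin': array([ 0.49769271, -0.00196828,  1.05808822]), 'orientation': array([ 0.0469828 , -0.70310768,  0.70828673, -0.04197765])}
top tip_of blank1 0.82 [497 297  19]
top tip_of blank1 0.61 [494 198  22]
top tip_of blank1 0.24 [513 -51  37]
top tip_of offcut 0.92 [450 -13  37]
top tip_of scrap_floor 0.6 [ 492 -367    8]
top tip_of corner 0.91 [ 614 -155   18]
top tip_of corner 0.16 [ 510 -124   35]
top tip_of handle_hub 0.54 [590 -71 177]
top tip_of handle_hub 0.41 [515 -54  36]
top tip_of jig 0.76 [499 -57  -1]
top tip_of jig 0.67 [507 -88  35]
top tip_of pressure_bar 0.19 [509 -90  36]
top tip_of mallet 0.75 [780 195  -3]
top tip_of try_square 0.68 [ 758 -139    1]
top tip_of home1 0.92 [ 510 -120   35]
top tip_of home1 0.85 [514 -54  37]
top tip_of home1 0.57 [506 -89  36]
{'vfov': 47.15961248728657, 'cx': 317.04857883439104, 'cy': 202.74573444477667, 'origin': array([ 1.72449652, -0.13065702,  0.87459188]), 'orientation': array([-0.35324975,  0.65917806,  0.58698589, -0.31007493])}
scene tip_of blank1 0.76 [496 301  21]
scene tip_of blank1 0.63 [493 207  22]
scene tip_of offcut 0.51 [450 -14  31]
scene tip_of offcut 0.23 [ 491 -364    6]
scene tip_of scrap_floor 0.84 [ 492 -361    9]
scene tip_of corner 0.59 [ 613 -154   16]
scene tip_of handle_hub 0.71 [591 -68 179]
scene tip_of handle_hub 0.21 [513 -52  38]
scene tip_of jig 0.65 [492 -56   3]
```

View pics/top0.png

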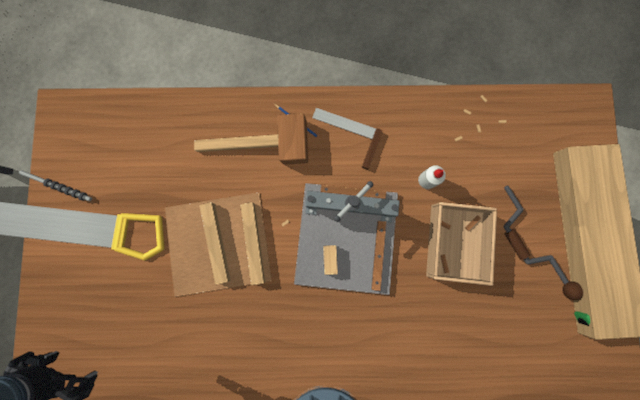

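View pics/scene0.png

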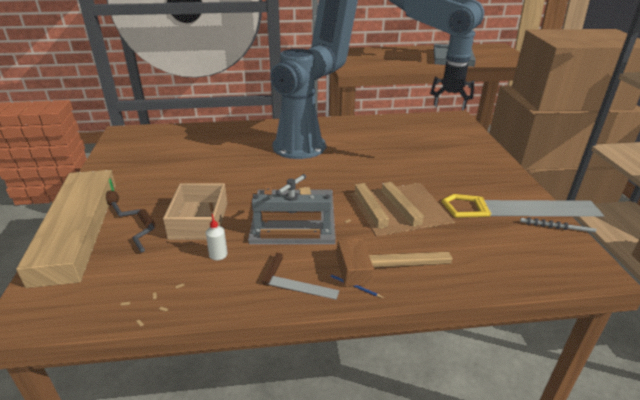

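Run:
```python
from h import *
c=cam('top'); im=c['img']
s=cv2.resize(im[170:310,280:420],None,fx=5.5,fy=4.2*5.5/4.2*0.77,interpolation=cv2.INTER_CUBIC)
big=cv2.resize(im[170:310,155:415],None,fx=3,fy=3,interpolation=cv2.INTER_CUBIC); cv2.imwrite('pics/crop1.png',big[:,:,::-1])
hsv=cv2.cvtColor(im,cv2.COLOR_RGB2HSV)
print([hsv[p[1],p[0]] for p in [(216,240),(250,240),(331,265),(378,260),(383,280),(185,230),(350,230),(285,270)]])
```

```text
[array([ 18, 109, 196], dtype=uint8), array([ 18, 108, 185], dtype=uint8), array([ 18, 106, 221], dtype=uint8), array([ 13, 144, 150], dtype=uint8), array([23, 11, 90], dtype=uint8), array([ 14, 121, 173], dtype=uint8), array([  0,   7, 117], dtype=uint8), array([ 13, 137, 155], dtype=uint8)]
```

View pics/crop1.png

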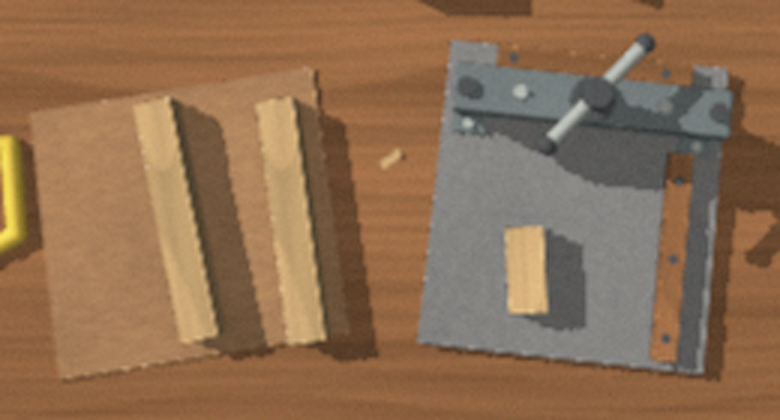

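Run:
```python
from h import *
c=cam('top'); g=lambda u,v,z: ray(c,u/3+155,v/3+170,z)[:2]*1000
FL,FR=g(420,343,18),g(704,374,18); f1,f2=g(651,360,18),g(667,153,18); BL=g(452,42,18)
print(FL,FR,f1,f2,BL)
d=lambda a,b: np.degrees(np.arctan2(*(b-a)[::-1]))
print('yaw',d(FR,FL)-90,d(f1,f2),d(FL,BL),np.linalg.norm(FL-FR),np.linalg.norm(FL-BL))
for n,ps in dict(b1=[(134,104),(172,97),(217,337),(180,344)],b2=[(257,102),(295,97),(326,341),(288,344)],off=[(504,227),(546,226),(548,313),(508,314)]).items():
    z=38 if n!='off' else 52
    q=[g(*p,z) for p in ps]; print(n,np.round(np.mean(q,0)),'yaw',d(q[3],q[0]),d(q[2],q[1]),'len',np.linalg.norm(q[3]-q[0]),np.linalg.norm(q[1]-q[0]))
h1,h2=g(645,43,177),g(548,146,177);print('handle',h1,h2,(h1+h2)/2,d(h1,h2))
```

```text
[ 2377.5728812  -1334.15000825] [2847.65918693 2836.59847979] [2642.51571324 2064.34681381] [-395.03010476 2376.55113318] [-2109.3395366  -855.6000541]
yaw -186.43068505866313 174.13164539170603 173.91215411240725 4197.156666759045 4512.360037011303
b1 [   583. -10907.] yaw -167.3128247400463 -167.78215276513154 len 7972.660564139946 1273.0449910110697
b2 [  625. -7118.] yaw -171.58323024916874 -171.88601070765083 len 7919.734055667546 1265.5250303240487
off [2979.  746.] yaw -177.7565726357765 -179.3536252711478 len 3836.849205237436 1886.0444541981642
handle [-26171.55464325  21665.10232227] [-10001.97239786   6132.09707489] [-18086.76352056  13898.59969858] -43.84967513735592
```

Run:
```python
from h import *
c=cam('top'); g=lambda u,v,z: ray(c,u/3+155,v/3+170,z/1000)[:2]*1000
FL,FR=g(420,343,18),g(704,374,18); f1,f2=g(651,360,18),g(667,153,18); BL=g(452,42,18)
print(FL,FR,f1,f2,BL)
d=lambda a,b: np.degrees(np.arctan2(*(b-a)[::-1]))
print('yaw',d(FR,FL)-90,d(f1,f2),d(FL,BL),np.linalg.norm(FL-FR),np.linalg.norm(FL-BL))
for n,ps in dict(b1=[(134,104),(172,97),(217,337),(180,344)],b2=[(257,102),(295,97),(326,341),(288,344)],off=[(504,227),(546,226),(548,313),(508,314)]).items():
    z=38 if n!='off' else 52
    q=[g(*p,z) for p in ps]; print(n,np.round(np.mean(q,0)),'yaw',d(q[3],q[0]),d(q[2],q[1]),'len',np.linalg.norm(q[3]-q[0]),np.linalg.norm(q[1]-q[0]))
h1,h2=g(645,43,177),g(548,146,177);print('handle',h1,h2,(h1+h2)/2,d(h1,h2))
```

```text
[382.28417513  79.81626392] [ 353.42490383 -176.23195671] [ 366.01895537 -128.82232136] [ 552.49824177 -147.98899149] [657.74215204  50.43739713]
yaw -6.43068505866313 -5.868354608293965 -6.087845887592752 257.66945653054745 277.02024268364374
b1 [495. 299.] yaw 12.6871752599537 12.217847234868477 len 220.15149517927432 35.152977597235314
b2 [494. 195.] yaw 8.416769750831259 8.113989292349192 len 218.6900194421502 34.94532664111862
off [449. -17.] yaw 2.243427364223492 0.6463747288522343 len 75.7766767571415 37.24883968863964
handle [ 631.24792393 -110.47341318] [550.27330978 -32.68667217] [590.76061685 -71.58004267] 136.15032486264408
```

```bash
python3 -m pendant '[[[22,-56,0,3.3,85],[22,-56,0,3.3,85],[22,-56,0,3.3,85],[22,-56,0,3.3,85],[22,-56,0,3.3,85],[22,-56,0,3.3,85],[22,-56,0,3.3,85],[22,-56,0,3.3,85]]]'; python3 -m pendant '[[[20,-45,-20,0,85],[8,-44,-20,0,85],[0,0,0,0,85]]]'
python3 - <<'E'
from h import *
st(); c=cam('wrist','w1.png'); print(c['origin'],rot(c['orientation']).round(2)); find(c,'wrist',['offcut','home1']); find(c,'wrist',['offcut'],'recognise')
E
```

```text
time_s: 2.1
eef_pos: [0.4214, 0.0704, 0.2318]
eef_rot: [0.001, -0.011, 1.0, 0.0]
wrist_force: [0.6, 0.4, 0.1]
opening: 0.994
time_s: 2.48
eef_pos: [0.4482, -0.019, 0.1899]
eef_rot: [-0.001, -0.008, 1.0, 0.0]
wrist_force: [0.3, 0.2, -0.1]
opening: 0.996
t 2.48 tcp [448.2 -19.  189.9] yaw jaw 90.9 open 0.996 F [ 0.3  0.2 -0.1] q [-0.31 -0.06  1.95 -0.    1.26 -1.89]
[ 0.37105725 -0.02027762  0.33358425] [[-0.02  0.95  0.3 ]
 [ 1.    0.01  0.01]
 [ 0.    0.3  -0.95]]
wrist tip_of offcut 0.91 [450 -13  37]
wrist tip_of home1 0.97 [509 -92  38]
wrist tip_of home1 0.69 [ 506 -130   34]
wrist tip_of home1 0.67 [514 -49  35]
```

View pics/w1.png

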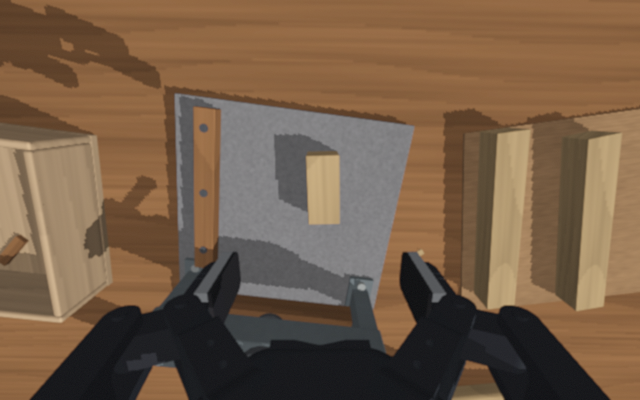

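```bash
python3 -m pendant '[[[1,4,-55,0,85],[0,0,-55,0,85],[0,0,-35,0,85],[0,0,-20,0,85],[0,0,0,0,20],[0,0,0,0,20],[0,0,0,0,20],[0,0,0,0,20]]]'
python3 - <<'E'
from h import *
st(); c=cam('wrist'); find(c,'wrist',['offcut'])
E
```

```text
time_s: 3.68
eef_pos: [0.4514, -0.0129, 0.028]
eef_rot: [0.002, -0.011, 1.0, -0.0]
wrist_force: [-0.5, 1.5, 5.5]
opening: 0.386
t 3.67 tcp [451.4 -12.9  28. ] yaw jaw 91.2 open 0.386 F [-0.5  1.5  5.5] q [-0.29  0.22  2.05  0.    0.87 -1.88]
wrist tip_of offcut 0.91 [449 -11  34]
```

```bash
python3 -m pendant '[[[0,0,40,0,20],[0,0,55,0,20],[0,-20,55,0,20],[6,-55,10,0,20],[7,-55,0,0,20],[7,-55,0,0,20],[7,-55,0,0,20],[7,-55,0,0,20]]]'; python3 -m pendant '[[[7,-52,0,0,20],[0,-4,0,0,20],[0,0,0,0,20]]]';python3 - <<'E'
from h import *
st(); c=cam('wrist','w2.png'); find(c,'wrist',['offcut','scrap_floor']); c=cam('top'); find(c,'top',['offcut'])
E
```

```text
time_s: 4.78
eef_pos: [0.4839, -0.3096, 0.1872]
eef_rot: [0.001, -0.01, 1.0, -0.0]
wrist_force: [2.3, 0.5, -0.9]
opening: 0.39
time_s: 5.15
eef_pos: [0.4905, -0.3634, 0.1863]
eef_rot: [-0.0, -0.01, 1.0, 0.0]
wrist_force: [-0.8, 0.2, -0.4]
opening: 0.384
t 5.15 tcp [ 490.5 -363.4  186.3] yaw jaw 91.2 open 0.384 F [-0.8  0.2 -0.4] q [-0.83  0.3   1.56  0.    1.29 -2.42]
wrist tip_of offcut 0.94 [ 486 -364  197]
wrist tip_of scrap_floor 0.93 [ 494 -362    8]
```

Lower to about 50 mm and release.

```bash
python3 -m pendant '[[[1,0,-55,0,20],[0,0,-55,0,20],[0,0,-26,0,20],[0,0,0,0,50],[0,0,0,0,50],[0,0,20,0,50],[0,0,55,0,50],[0,0,55,0,50]]]';python3 - <<'E'
from h import *
st(); c=cam('wrist'); find(c,'wrist',['offcut','scrap_floor']); c=cam('top'); find(c,'top',['offcut','blank1'])
E
```

```text
time_s: 6.4
eef_pos: [0.4922, -0.3641, 0.1848]
eef_rot: [0.001, -0.01, 1.0, -0.001]
wrist_force: [0.4, -0.5, 0.3]
opening: 0.59
t 6.4 tcp [ 492.2 -364.1  184.8] yaw jaw 91.2 open 0.59 F [ 0.4 -0.5  0.3] q [-0.83  0.3   1.56 -0.    1.28 -2.42]
wrist tip_of offcut 0.7 [ 486 -361   27]
wrist tip_of scrap_floor 0.87 [ 494 -365    9]
wrist tip_of scrap_floor 0.71 [588 -70  64]
wrist tip_of scrap_floor 0.48 [ 613 -153   21]
top tip_of offcut 0.94 [ 490 -360   26]
top tip_of offcut 0.66 [ 674 -294   -5]
top tip_of offcut 0.5 [778 193  -4]
top tip_of blank1 0.68 [495 198  22]
top tip_of blank1 0.65 [499 301  20]
top tip_of blank1 0.31 [591 -71 178]
```

```bash
python3 -m pendant '[[[-10,50,8,1,85],[-10,60,0,1,85],[-10,60,0,1,85],[0,60,0,1,85],[0,60,0,1,85],[0,60,0,1,85],[0,60,0,1,85],[0,60,0,0,85]]]'; python3 -m pendant '[[[5,55,-20,0,85],[3,30,-40,0,85],[0,2,0,0,85]]]';python3 - <<'E'
from h import *
st(); c=cam('wrist','w3.png'); find(c,'wrist',['blank1']); c=cam('top','top3.png'); find(c,'top',['blank1'])
E
```

```text
time_s: 7.7
eef_pos: [0.4607, 0.1082, 0.1874]
eef_rot: [-0.001, -0.071, 0.997, 0.0]
wrist_force: [1.0, -0.7, -0.3]
opening: 0.993
time_s: 8.07
eef_pos: [0.4659, 0.1945, 0.124]
eef_rot: [-0.005, -0.073, 0.997, -0.0]
wrist_force: [-0.4, -0.1, 0.0]
opening: 0.995
t 8.07 tcp [465.9 194.5 124. ] yaw jaw 98.4 open 0.995 F [-0.4 -0.1  0. ] q [ 0.16  0.16  1.87  0.    1.12 -1.56]
wrist tip_of blank1 0.87 [494 195  22]
top tip_of blank1 0.95 [494 298  21]
top tip_of blank1 0.6 [493 199  20]
```

View pics/w3.png

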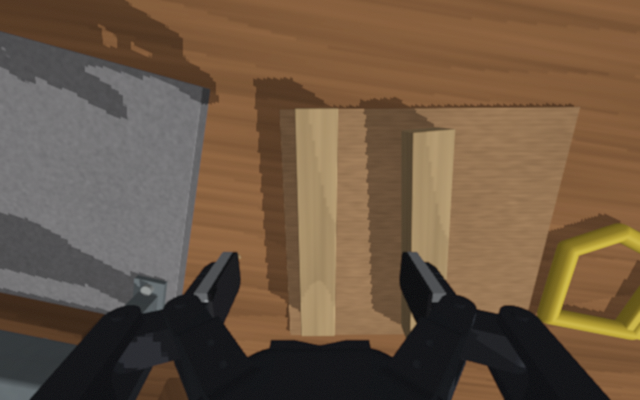

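```bash
python3 -m pendant '[[[2,-2,-50,0,85],[0,0,-40,0,85],[0,0,-18,0,85],[0,0,0,0,20],[0,0,0,0,20],[0,0,0,0,20],[0,0,0,0,20]]]'
python3 - <<'E'
from h import *
st()
E
```

```text
time_s: 9.15
eef_pos: [0.4735, 0.1917, 0.0223]
eef_rot: [0.002, -0.072, 0.997, 0.0]
wrist_force: [-0.4, 0.3, 7.4]
opening: 0.378
t 9.15 tcp [473.5 191.7  22.3] yaw jaw 98.2 open 0.378 F [-0.4  0.3  7.4] q [ 0.15  0.34  1.9   0.    0.9  -1.56]
```

```bash
python3 -m pendant '[[[0,0,40,0,20],[-25,0,50,0,20],[-25,-33,10,-3,20],[0,-50,0,-4,20],[0,-50,0,-4,20],[0,-50,0,-3.4,20],[0,-50,0,0,20],[0,-50,0,0,20]]]'; python3 -m pendant '[[[0,0,0,0,20]]]'
python3 - <<'E'
from h import *
st(); c=cam('wrist','w4.png'); find(c,'wrist',['blank1']); c=cam('top','top4.png'); find(c,'top',['blank1','corner'])
E
```

```text
time_s: 10.15
eef_pos: [0.4218, -0.0933, 0.1211]
eef_rot: [0.001, 0.054, 0.999, -0.0]
wrist_force: [0.7, -0.1, -1.8]
opening: 0.377
time_s: 10.28
eef_pos: [0.4223, -0.0949, 0.1213]
eef_rot: [0.001, 0.056, 0.998, -0.001]
wrist_force: [-0.2, 0.7, -2.3]
opening: 0.382
t 10.28 tcp [422.3 -94.9 121.3] yaw jaw 83.5 open 0.382 F [-0.2  0.7 -2.3] q [-0.5  -0.01  2.05 -0.    1.09 -1.95]
wrist tip_of blank1 0.9 [442 -98 125]
top tip_of blank1 0.94 [496 300  21]
top tip_of corner 0.78 [ 613 -154   15]
```

View pics/w4.png

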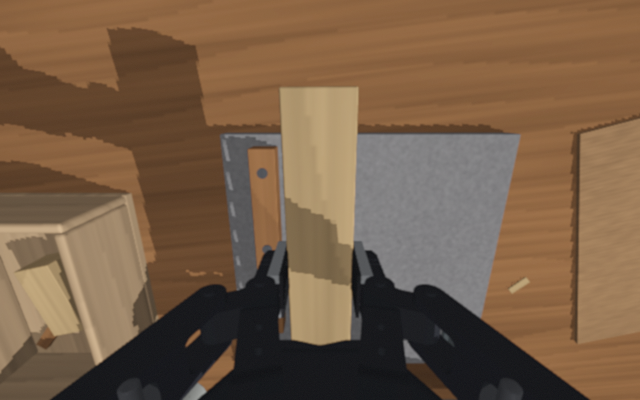

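```bash
python3 -m pendant '[[[0,4,-45,0,20],[0,0,-30,0,20],[0,0,-6,0,20],[0,0,0,0,20],[0,0,0,0,20]]]'
python3 - <<'E'
from h import *
st(); c=cam('wrist'); find(c,'wrist',['blank1'])
E
```

```text
time_s: 11.15
eef_pos: [0.423, -0.088, 0.0406]
eef_rot: [0.001, 0.054, 0.999, -0.001]
wrist_force: [0.6, 0.1, -2.1]
opening: 0.376
t 11.15 tcp [423.  -88.   40.6] yaw jaw 83.8 open 0.376 F [ 0.6  0.1 -2.1] q [-0.48  0.15  2.09 -0.    0.9  -1.94]
wrist tip_of blank1 0.87 [440 -91  44]
```

```bash
python3 -m pendant '[[[0,0,-4,0,20],[0,0,0,0,20]]]'; python3 -m pendant '[[[0,0,-2,0,20],[0,0,0,0,20]]]'
```

```text
time_s: 11.5
eef_pos: [0.4227, -0.0882, 0.0363]
eef_rot: [0.001, 0.054, 0.999, -0.0]
wrist_force: [-2.1, 1.5, 8.1]
opening: 0.381
time_s: 11.75
eef_pos: [0.4227, -0.0882, 0.0362]
eef_rot: [0.0, 0.054, 0.999, -0.0]
wrist_force: [-12.6, 4.0, 35.8]
opening: 0.379
```

```bash
python3 -m pendant '[[[0,0,3,0,20],[15,-1.6,0,0,20],[20,-2.1,0,0,20],[20,-2.1,0,0,20],[0,0,0,0,20]]]'
python3 - <<'E'
from h import *
st(); c=cam('wrist'); find(c,'wrist',['blank1'])
E
```

```text
time_s: 12.38
eef_pos: [0.4789, -0.0941, 0.0363]
eef_rot: [0.001, 0.054, 0.999, -0.0]
wrist_force: [0.7, -0.5, 3.7]
opening: 0.382
t 12.38 tcp [478.9 -94.1  36.3] yaw jaw 83.8 open 0.382 F [ 0.7 -0.5  3.7] q [-0.44  0.27  1.96  0.    0.92 -1.9 ]
wrist tip_of blank1 0.57 [502 -98  38]
```

```bash
python3 -m pendant '[[[4,-0.4,0,0,20],[0,0,0,0,20]]]'; python3 -m pendant '[[[3,-0.3,0,0,20],[0,0,0,0,20]]]';  python3 -m pendant '[[[2,-0.2,0,0,20],[0,0,0,0,20]]]'
```

```text
time_s: 12.72
eef_pos: [0.4793, -0.0938, 0.0363]
eef_rot: [-0.002, 0.054, 0.999, 0.0]
wrist_force: [-7.8, -1.8, 9.8]
opening: 0.384
time_s: 12.98
eef_pos: [0.4818, -0.0938, 0.0363]
eef_rot: [-0.002, 0.054, 0.999, 0.0]
wrist_force: [-8.9, 0.1, 11.7]
opening: 0.379
time_s: 13.22
eef_pos: [0.4834, -0.0939, 0.0363]
eef_rot: [-0.003, 0.054, 0.999, 0.0]
wrist_force: [-9.7, 0.2, 13.2]
opening: 0.381
```

```bash
python3 -m pendant '[[[3,-0.3,1,0,20],[0,0,0,0,20]]]'; python3 -m pendant '[[[2,-0.2,0,0,20],[0,0,0,0,20]]]';  python3 -m pendant '[[[2,-0.2,0,0,20],[0,0,0,0,20]]]'
python3 - <<'E'
from h import *
st(); c=cam('wrist','w5.png'); find(c,'wrist',['blank1','corner'])
E
```

```text
time_s: 13.48
eef_pos: [0.4866, -0.094, 0.0363]
eef_rot: [-0.002, 0.054, 0.999, 0.001]
wrist_force: [-5.7, 0.6, 2.2]
opening: 0.385
time_s: 13.72
eef_pos: [0.4867, -0.094, 0.0363]
eef_rot: [-0.005, 0.054, 0.999, 0.001]
wrist_force: [-14.7, 0.2, 12.8]
opening: 0.383
time_s: 13.98
eef_pos: [0.4867, -0.094, 0.0363]
eef_rot: [-0.007, 0.054, 0.999, 0.001]
wrist_force: [-24.1, -0.4, 20.3]
opening: 0.381
t 13.97 tcp [486.7 -94.   36.3] yaw jaw 83.8 open 0.381 F [-24.1  -0.4  20.3] q [-0.43  0.29  1.92 -0.    0.94 -1.89]
wrist tip_of blank1 0.96 [ 505 -100   39]
```

View pics/w5.png

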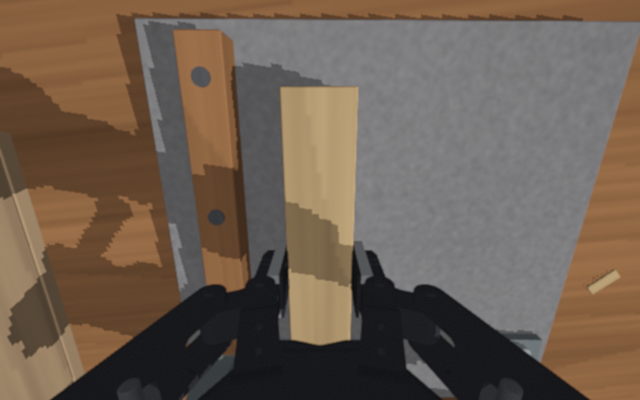

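```bash
python3 -m pendant '[[[-4,0.4,2,0,20],[0,0,0,0,48],[0,0,0,0,48],[0,0,30,0,48],[0,0,45,0,48],[5,27,0,0,0],[5,30,0,0,0],[0,0,0,0,0]]]'
python3 - <<'E'
from h import *
st(); c=cam('wrist','w6.png'); find(c,'wrist',['blank1'])
E
```

```text
time_s: 15.12
eef_pos: [0.4992, -0.0362, 0.1144]
eef_rot: [0.0, 0.053, 0.999, 0.0]
wrist_force: [-0.6, -0.3, 0.3]
opening: 0.003
t 15.12 tcp [499.2 -36.2 114.4] yaw jaw 84.0 open 0.003 F [-0.6 -0.3  0.3] q [-0.31  0.16  1.89  0.    1.09 -1.78]
wrist tip_of blank1 0.75 [508 -97  37]
```

View pics/w6.png

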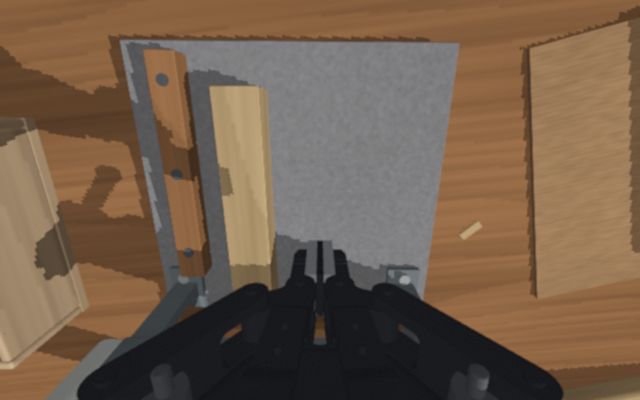

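```bash
python3 -m pendant '[[[0,0,-50,0,0],[0,0,-34,0,0],[-1,-10,0,0,0],[-1,-10,0,0,0],[-1,-10,0,0,0],[-1,-8,0,0,0],[0,0,0,0,0]]]'
python3 - <<'E'
from h import *
st(); c=cam('wrist'); find(c,'wrist',['blank1'])
E
```

```text
time_s: 16.1
eef_pos: [0.4954, -0.0768, 0.031]
eef_rot: [0.001, 0.055, 0.999, -0.0]
wrist_force: [0.5, -0.4, 0.3]
opening: 0.002
t 16.1 tcp [495.4 -76.8  31. ] yaw jaw 83.7 open 0.002 F [ 0.5 -0.4  0.3] q [-0.39  0.3   1.92 -0.    0.91 -1.85]
wrist tip_of blank1 0.81 [ 505 -111   37]
```

```bash
python3 -m pendant '[[[-1,-7,0,0,0],[0,-3,0,0,0],[0,0,0,0,0]]]';python3 -m pendant '[[[0,-3,0,0,0],[0,0,0,0,0]]]';python3 -m pendant '[[[0,-3,0,0,0],[0,0,0,0,0]]]';python3 -m pendant '[[[0,-2,0,0,0],[0,0,0,0,0]]]'
```

```text
time_s: 16.58
eef_pos: [0.494, -0.086, 0.0304]
eef_rot: [0.0, 0.054, 0.999, -0.0]
wrist_force: [-0.3, -0.2, 0.6]
opening: 0.001
time_s: 16.82
eef_pos: [0.4939, -0.0889, 0.0303]
eef_rot: [0.0, 0.054, 0.999, -0.0]
wrist_force: [1.1, 1.1, 0.4]
opening: -0.002
time_s: 17.08
eef_pos: [0.4939, -0.092, 0.0303]
eef_rot: [0.0, 0.054, 0.999, -0.0]
wrist_force: [1.6, 2.2, 1.7]
opening: 0.002
time_s: 17.32
eef_pos: [0.4939, -0.0924, 0.0303]
eef_rot: [-0.0, 0.054, 0.999, 0.001]
wrist_force: [3.1, 7.5, 2.7]
opening: 0.002
```

```bash
python3 -m pendant '[[[0,-3,0,0,0],[0,0,0,0,0]]]'; python3 -m pendant '[[[0,6,0,0,0],[0,30,20,0,0],[-30,30,60,0,0],[-25,0,20,0,0],[0,0,0,0,0]]]'
python3 - <<'E'
from h import *
st(); c=cam('wrist','w7.png'); find(c,'wrist',['blank1']);c=cam('top','top7.png'); find(c,'top',['blank1','corner'])
im=cv2.resize(c['img'][170:310,155:415],None,fx=3,fy=3,interpolation=cv2.INTER_CUBIC); cv2.imwrite('pics/crop7.png',im[:,:,::-1])
E
```

```text
time_s: 17.58
eef_pos: [0.4937, -0.0926, 0.0303]
eef_rot: [-0.0, 0.055, 0.999, 0.003]
wrist_force: [4.2, 21.8, 7.5]
opening: -0.0
time_s: 18.2
eef_pos: [0.4432, -0.0355, 0.1225]
eef_rot: [0.001, 0.054, 0.999, -0.001]
wrist_force: [-0.1, 0.7, -0.4]
opening: 0.001
t 18.2 tcp [443.2 -35.5 122.5] yaw jaw 83.8 open 0.001 F [-0.1  0.7 -0.4] q [-0.35  0.02  2.02 -0.    1.1  -1.81]
wrist tip_of blank1 0.9 [ 504 -129   35]
top tip_of blank1 0.82 [495 297  22]
top tip_of blank1 0.78 [ 502 -126   35]
top tip_of corner 0.88 [ 612 -156   16]
```

View pics/w7.png

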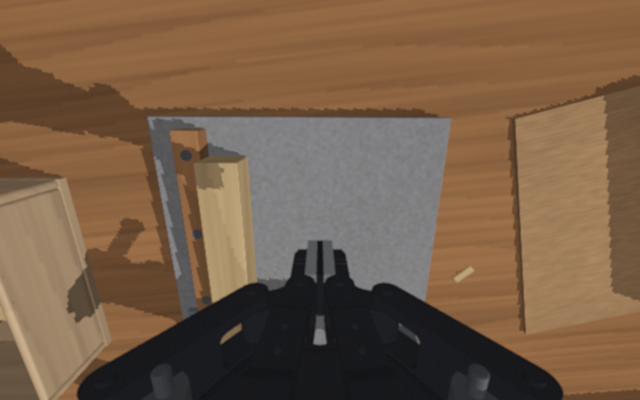

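```bash
python3 -m pendant '[[[0,30,20,3,85],[0,60,0,3,85],[0,60,0,3,85],[8,60,0,3,85],[8,60,0,3,85],[8,58,-10,3.6,85],[3,0,-20,0,85],[0,0,0,0,85]]]'
python3 - <<'E'
from h import *
st(); c=cam('wrist','w8.png'); find(c,'wrist',['blank1']); c=cam('top'); find(c,'top',['blank1'])
E
```

```text
time_s: 19.45
eef_pos: [0.4687, 0.2927, 0.1083]
eef_rot: [-0.003, -0.108, 0.994, -0.001]
wrist_force: [-0.1, -1.5, -0.1]
opening: 0.995
t 19.45 tcp [468.7 292.7 108.3] yaw jaw 102.5 open 0.995 F [-0.1 -1.5 -0.1] q [ 0.34  0.28  1.76 -0.    1.11 -1.44]
wrist tip_of blank1 0.72 [496 303  22]
top tip_of blank1 0.86 [ 502 -123   36]
top tip_of blank1 0.76 [495 299  22]
```

View pics/w8.png

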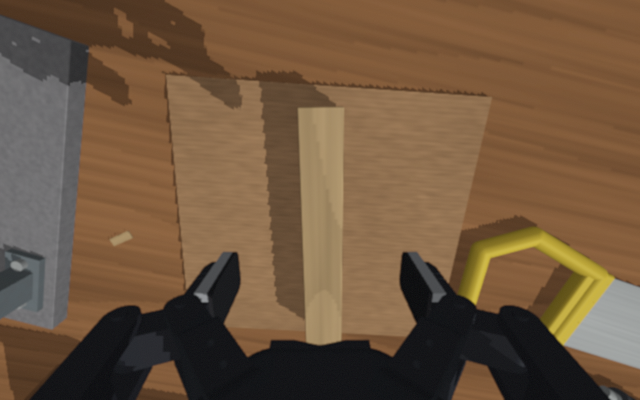

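Aligned and centred; grip (TCP to ~22).

```bash
python3 -m pendant '[[[0,0,-45,0,85],[0,0,-30,0,85],[0,0,-13,0,85],[0,0,0,0,20],[0,0,0,0,20],[0,0,0,0,20],[0,0,0,0,20]]]'
python3 - <<'E'
from h import *
st()
E
```

```text
time_s: 20.52
eef_pos: [0.4717, 0.2935, 0.0252]
eef_rot: [0.002, -0.108, 0.994, 0.0]
wrist_force: [-1.2, -0.7, 6.8]
opening: 0.376
t 20.52 tcp [471.7 293.5  25.2] yaw jaw 102.4 open 0.376 F [-1.2 -0.7  6.8] q [ 0.34  0.41  1.79  0.    0.94 -1.44]
```

```bash
python3 -m pendant '[[[0,0,40,0,20],[-25,-10,50,0,20],[-25,-41,8,-3,20],[0,-60,0,-4,20],[0,-60,0,-4,20],[0,-60,0,-4,20],[0,-60,0,-3.6,20],[4,-60,0,0,20]]]'; python3 -m pendant '[[[0,0,0,0,20],[0,0,0,0,20]]]'
python3 - <<'E'
from h import *
st(); c=cam('wrist'); find(c,'wrist',['blank1'])
E
```

```text
time_s: 21.52
eef_pos: [0.424, -0.06, 0.122]
eef_rot: [0.001, 0.054, 0.999, -0.0]
wrist_force: [1.2, -0.5, -1.1]
opening: 0.377
time_s: 21.78
eef_pos: [0.424, -0.058, 0.1214]
eef_rot: [-0.0, 0.055, 0.999, 0.0]
wrist_force: [0.2, 0.7, -2.1]
opening: 0.379
t 21.77 tcp [424.  -58.  121.4] yaw jaw 83.7 open 0.379 F [ 0.2  0.7 -2.1] q [-0.42 -0.02  2.06  0.    1.1  -1.88]
wrist tip_of blank1 0.81 [ 504 -125   36]
wrist tip_of blank1 0.7 [453 -62 116]
```

Down to just on the bed, then slide.

```bash
python3 -m pendant '[[[0,0,-45,0,20],[0,0,-30,0,20],[0,0,-5,0,20],[0,0,0,0,20]]]'; python3 -m pendant '[[[0,0,-2,0,20],[0,0,0,0,20]]]'
```

```text
time_s: 22.38
eef_pos: [0.4246, -0.0574, 0.0417]
eef_rot: [0.0, 0.053, 0.999, 0.0]
wrist_force: [0.1, -0.9, -0.7]
opening: 0.378
time_s: 22.62
eef_pos: [0.425, -0.0584, 0.0402]
eef_rot: [0.001, 0.054, 0.999, -0.0]
wrist_force: [0.9, 1.3, -1.3]
opening: 0.376
```

```bash
python3 -m pendant '[[[12,-1.3,0,0,20],[20,-2.1,0,0,20],[20,-2.1,0,0,20],[0,0,0,0,20]]]'; python3 -m pendant '[[[3,-0.3,0,0,20],[0,0,0,0,20]]]';  python3 -m pendant '[[[3,-0.3,0,0,20],[0,0,0,0,20]]]';  python3 -m pendant '[[[3,-0.3,0,0,20],[0,0,0,0,20]]]'
python3 - <<'E'
from h import *
st(); c=cam('wrist'); find(c,'wrist',['blank1'])
E
```

```text
time_s: 23.12
eef_pos: [0.4784, -0.0644, 0.0399]
eef_rot: [0.001, 0.054, 0.999, -0.0]
wrist_force: [-0.2, -0.2, -1.6]
opening: 0.38
time_s: 23.38
eef_pos: [0.4789, -0.0638, 0.0393]
eef_rot: [-0.0, 0.054, 0.999, 0.0]
wrist_force: [-0.0, -0.4, -1.5]
opening: 0.379
time_s: 23.62
eef_pos: [0.4827, -0.0644, 0.0394]
eef_rot: [0.001, 0.054, 0.999, -0.0]
wrist_force: [0.4, 0.3, -1.0]
opening: 0.379
time_s: 23.88
eef_pos: [0.4857, -0.0647, 0.0394]
eef_rot: [0.0, 0.054, 0.999, -0.0]
wrist_force: [-0.2, -0.6, -0.1]
opening: 0.376
t 23.88 tcp [485.7 -64.7  39.4] yaw jaw 83.8 open 0.376 F [-0.2 -0.6 -0.1] q [-0.38  0.27  1.95  0.    0.92 -1.84]
wrist tip_of blank1 0.89 [512 -67  33]
wrist tip_of blank1 0.58 [ 500 -128   38]
```

```bash
python3 -m pendant '[[[2,-0.2,0,0,20],[0,0,0,0,20]]]';  python3 -m pendant '[[[2,-0.2,0,0,20],[0,0,0,0,20]]]';  python3 -m pendant '[[[2,-0.2,0,0,20],[0,0,0,0,20]]]'
```

```text
time_s: 24.22
eef_pos: [0.4861, -0.0646, 0.0392]
eef_rot: [-0.002, 0.054, 0.999, 0.0]
wrist_force: [-6.6, -0.6, 4.7]
opening: 0.377
time_s: 24.48
eef_pos: [0.4861, -0.0645, 0.0392]
eef_rot: [-0.004, 0.054, 0.999, 0.0]
wrist_force: [-14.6, -0.7, 14.1]
opening: 0.383
time_s: 24.72
eef_pos: [0.4862, -0.0646, 0.0392]
eef_rot: [-0.006, 0.053, 0.999, 0.0]
wrist_force: [-23.1, -0.6, 23.5]
opening: 0.382
```

```bash
python3 -m pendant '[[[-5,0.5,2,0,20],[0,0,0,0,48],[0,0,0,0,48],[0,0,30,0,48],[0,0,45,0,48],[5,24,0,0,0],[8,24,0,0,0],[0,0,0,0,0]]]'; python3 -m pendant '[[[0,0,-50,0,0],[0,0,-34,0,0],[-1,-10,0,0,0],[-1,-10,0,0,0],[-1,-8,0,0,0],[0,0,0,0,0]]]'
python3 - <<'E'
from h import *
st(); c=cam('wrist'); find(c,'wrist',['blank1'])
E
```

```text
time_s: 25.72
eef_pos: [0.4999, -0.0157, 0.1165]
eef_rot: [0.0, 0.053, 0.999, -0.0]
wrist_force: [-0.5, -1.1, 0.5]
opening: -0.003
time_s: 26.48
eef_pos: [0.4972, -0.0459, 0.0336]
eef_rot: [0.001, 0.055, 0.999, -0.0]
wrist_force: [0.5, 0.3, -0.6]
opening: -0.003
t 26.48 tcp [497.2 -45.9  33.6] yaw jaw 83.7 open -0.003 F [ 0.5  0.3 -0.6] q [-0.33  0.29  1.93 -0.    0.92 -1.79]
wrist tip_of blank1 0.85 [ 501 -125   37]
wrist tip_of blank1 0.75 [509 -78  35]
```

```bash
python3 -m pendant '[[[-1,-6,0,0,0],[0,-3,0,0,0],[0,0,0,0,0]]]';python3 -m pendant '[[[0,-3,0,0,0],[0,0,0,0,0]]]';python3 -m pendant '[[[0,-3,0,0,0],[0,0,0,0,0]]]';python3 -m pendant '[[[0,-3,0,0,0],[0,0,0,0,0]]]'
```

```text
time_s: 26.95
eef_pos: [0.4957, -0.0539, 0.0326]
eef_rot: [0.0, 0.054, 0.999, -0.0]
wrist_force: [1.0, 1.6, 0.7]
opening: -0.003
time_s: 27.2
eef_pos: [0.4954, -0.0569, 0.0323]
eef_rot: [0.0, 0.054, 0.999, -0.0]
wrist_force: [2.0, 2.0, 1.7]
opening: 0.0
time_s: 27.45
eef_pos: [0.4953, -0.0584, 0.0323]
eef_rot: [-0.0, 0.054, 0.999, 0.001]
wrist_force: [3.5, 10.0, 4.3]
opening: -0.003
time_s: 27.7
eef_pos: [0.4953, -0.0587, 0.0323]
eef_rot: [-0.0, 0.055, 0.999, 0.003]
wrist_force: [4.8, 23.1, 7.0]
opening: -0.001
```

```bash
python3 -m pendant '[[[0,9,0,0,0],[0,2,40,0,0],[-30,0,40,0,0],[-45,-20,0,0,0],[-45,-24,0,0,0],[-4,-2,-45,0,0],[0,0,-30,0,0],[0,0,0,0,0]]]'
python3 - <<'E'
from h import *
st(); c=cam('wrist'); find(c,'wrist',['blank1']); c=cam('top'); find(c,'top',['blank1','corner','offcut'])
im=cv2.resize(c['img'][170:310,280:420],None,fx=5,fy=4,interpolation=cv2.INTER_CUBIC); cv2.imwrite('pics/crop9.png',im[:,:,::-1])
E
```

```text
time_s: 28.7
eef_pos: [0.3687, -0.0968, 0.0355]
eef_rot: [-0.003, 0.054, 0.999, 0.001]
wrist_force: [0.6, 0.5, -0.3]
opening: -0.0
t 28.7 tcp [368.7 -96.8  35.5] yaw jaw 83.8 open -0.0 F [ 0.6  0.5 -0.3] q [-0.57  0.06  2.21 -0.    0.88 -2.03]
top tip_of blank1 0.77 [507 -90  33]
top tip_of blank1 0.75 [ 502 -122   33]
top tip_of corner 0.6 [ 614 -156   18]
top tip_of offcut 0.77 [ 489 -359   25]
```

View pics/crop9.png

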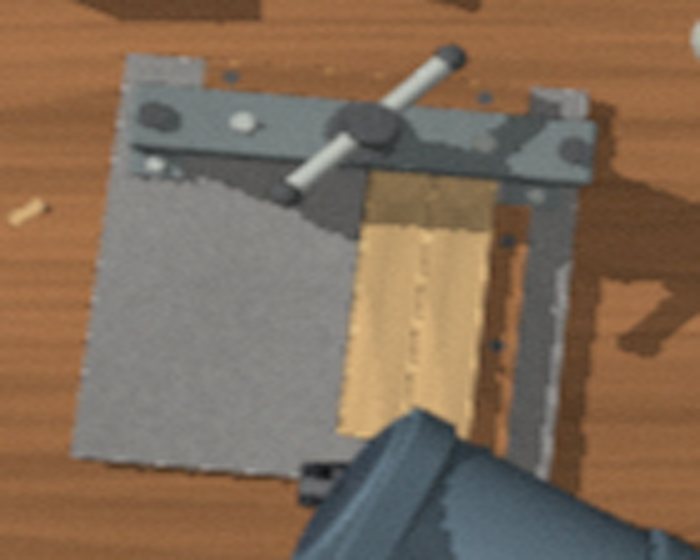

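```bash
python3 -m pendant '[[[10,-0.8,0,0,0],[4,-0.4,0,0,0],[0,0,0,0,0]]]'; python3 -m pendant '[[[3,-0.3,0,0,0],[0,0,0,0,0]]]'; python3 -m pendant '[[[3,-0.3,0,0,0],[0,0,0,0,0]]]'; python3 -m pendant '[[[3,-0.3,0,0,0],[0,0,0,0,0]]]'
```

```text
time_s: 29.38
eef_pos: [0.3857, -0.0989, 0.0374]
eef_rot: [0.0, 0.054, 0.999, -0.0]
wrist_force: [-0.4, 0.1, 0.2]
opening: 0.002
time_s: 29.62
eef_pos: [0.3861, -0.0986, 0.0368]
eef_rot: [-0.003, 0.054, 0.999, 0.001]
wrist_force: [-10.4, -0.0, 8.0]
opening: 0.001
time_s: 29.88
eef_pos: [0.3862, -0.0982, 0.0362]
eef_rot: [-0.006, 0.053, 0.999, 0.001]
wrist_force: [-20.5, -2.4, 16.3]
opening: 0.001
time_s: 30.12
eef_pos: [0.3863, -0.0978, 0.0356]
eef_rot: [-0.009, 0.053, 0.999, 0.002]
wrist_force: [-32.6, -2.1, 25.9]
opening: 0.004
```

```bash
python3 -m pendant '[[[-15,1.5,0,0,0],[-5,0,50,0,0],[0,0,60,0,40],[0,0,60,-9,85],[50,7,20,-10,85],[55,7,0,-10,85],[55,7,0,-9,85],[55,7,0,0,85]]]'; python3 -m pendant '[[[11,-2,0,0,85],[0,0,0,0,85],[0,0,0,0,85]]]'
python3 - <<'E'
from h import *
st(); c=cam('wrist','w10.png'); find(c,'wrist',['handle_hub']); print(c['origin'])
for p in [(.591,-.071,.177)]: print(px(c,p))
c=cam('top','top10.png'); find(c,'top',['blank1','handle_hub'])
E
```

```text
time_s: 31.12
eef_pos: [0.5914, -0.0698, 0.2274]
eef_rot: [0.001, 0.377, 0.926, 0.0]
wrist_force: [-0.5, -1.0, 0.7]
opening: 0.999
time_s: 31.5
eef_pos: [0.5992, -0.0724, 0.2274]
eef_rot: [-0.0, 0.376, 0.926, -0.0]
wrist_force: [-0.7, -0.6, 0.1]
opening: 1.0
t 31.5 tcp [599.2 -72.4 227.4] yaw jaw 45.8 open 1.0 F [-0.7 -0.6  0.1] q [-0.32  0.25  1.54 -0.    1.36 -1.12]
wrist tip_of handle_hub 0.85 [594 -71 174]
[ 0.54389094 -0.01765373  0.37093033]
(np.float64(312.2360228870574), np.float64(212.07819141786274))
top tip_of blank1 0.93 [ 505 -124   35]
top tip_of blank1 0.67 [507 -91  34]
top tip_of handle_hub 0.59 [591 -73 176]
top tip_of handle_hub 0.35 [ 488 -367   -3]
```

View pics/w10.png

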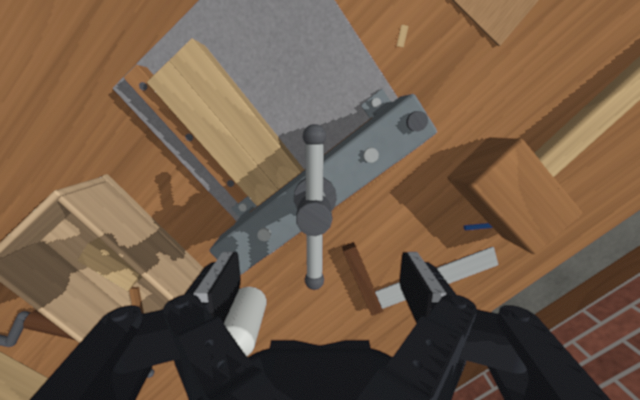

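```bash
python3 -m pendant '[[[-7,0,-10,0,85],[0,0,-35,0,85],[0,0,-22,0,85],[0,0,0,0,60],[0,0,0,0,30],[0,0,0,0,0],[0,0,0,0,0],[0,0,0,0,0]]]'
python3 - <<'E'
from h import *
st()
E
```

```text
time_s: 32.75
eef_pos: [0.5939, -0.0727, 0.1619]
eef_rot: [0.001, 0.376, 0.927, -0.0]
wrist_force: [-2.3, -1.1, 7.1]
opening: 0.29
t 32.75 tcp [593.9 -72.7 161.9] yaw jaw 45.8 open 0.29 F [-2.3 -1.1  7.1] q [-0.32  0.3   1.61 -0.    1.23 -1.12]
```

```bash
python3 -m pendant '[[[0,0,-0.2,-10,0],[0,0,-0.2,-10,0],[0,0,-0.2,-10,0],[0,0,-0.2,-10,0],[0,0,0,0,0]]]'
python3 - <<'E'
from h import *
st(); print(monitor.get_obs()['torque']); c=cam('wrist','w11.png'); c=cam('top','top11.png')
E
```

```text
time_s: 33.38
eef_pos: [0.5926, -0.0734, 0.1612]
eef_rot: [0.0, 0.671, 0.741, -0.001]
wrist_force: [-6.6, -3.3, 11.0]
opening: 0.285
t 33.38 tcp [592.6 -73.4 161.2] yaw jaw 5.7 open 0.285 F [-6.6 -3.3 11. ] q [-0.32  0.3   1.61 -0.    1.23 -0.42]
[-0.54031853  1.4933225  -0.09721055]
```

View pics/w11.png

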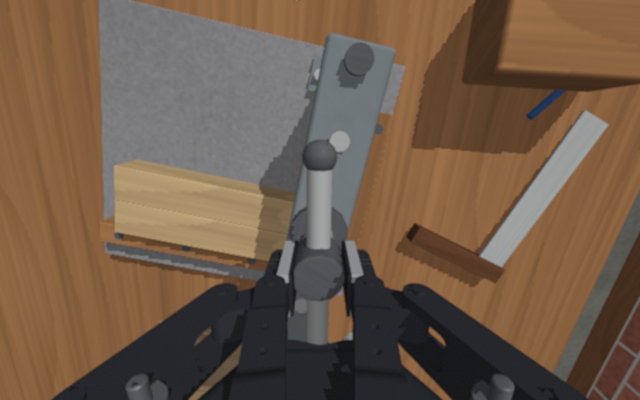

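```bash
R='x'; python3 -m pendant '[[[0,0,-0.2,-10,0],[0,0,-0.2,-10,0],[0,0,-0.2,-10,0],[0,0,-0.2,-10,0],[0,0,-0.2,-10,0],[0,0,-0.2,-10,0],[0,0,-0.2,-10,0],[0,0,-0.2,-10,0]]]'; python3 -m pendant '[[[0,0,-0.2,-10,0],[0,0,-0.2,-10,0],[0,0,-0.2,-10,0],[0,0,-0.2,-10,0],[0,0,-0.2,-10,0],[0,0,-0.2,-10,0],[0,0,-0.2,-10,0],[0,0,-0.2,-10,0]]]'; python3 -m pendant '[[[0,0,-0.2,-10,0],[0,0,-0.2,-10,0],[0,0,-0.2,-8,0],[0,0,0,0,0]]]'
python3 - <<'E'
from h import *
st(); print(np.round(monitor.get_obs()['torque'],2)); c=cam('wrist','w12.png'); find(c,'wrist',['handle_hub'])
E
```

```text
time_s: 34.48
eef_pos: [0.5908, -0.0719, 0.1598]
eef_rot: [-0.001, 0.991, 0.135, -0.003]
wrist_force: [-16.1, 2.4, 18.8]
opening: 0.284
time_s: 35.48
eef_pos: [0.5915, -0.0697, 0.1584]
eef_rot: [-0.0, 0.846, -0.533, -0.003]
wrist_force: [-14.1, 9.6, 19.0]
opening: 0.286
time_s: 35.98
eef_pos: [0.5924, -0.0693, 0.158]
eef_rot: [0.001, -0.693, 0.721, 0.002]
wrist_force: [-9.4, 11.0, 17.6]
opening: 0.284
t 35.98 tcp [592.4 -69.3 158. ] yaw jaw 177.8 open 0.284 F [-9.4 11.  17.6] q [-0.32  0.3   1.61  0.    1.23  2.86]
[ 1.89  2.07 -0.11]
wrist tip_of handle_hub 0.84 [592 -71 170]
```

```bash
python3 -m pendant '[[[0,0,0,0,85],[0,0,0,0,85],[0,0,0,0,85],[0,0,25,0,85],[0,0,35,10,85],[0,0,0,10,85],[0,0,0,10,85],[0,0,0,10,85]]]'; python3 -m pendant '[[[0,0,0,10,85],[0,0,0,10,85],[0,0,0,10,85],[0,0,0,10,85],[0,0,0,10,85],[0,0,0,10,85],[0,0,0,10,85],[0,0,0,10,85]]]'; python3 -m pendant '[[[0,0,0,10,85],[0,0,0,10,85],[0,0,0,10,85],[0,0,0,10,85],[0,0,0,10,85],[0,0,0,10,85],[0,0,0,0,85],[0,0,0,0,85]]]'
python3 - <<'E'
from h import *
st(); c=cam('wrist','w13.png'); find(c,'wrist',['handle_hub']); c=cam('top'); find(c,'top',['blank1','handle_hub','pressure_bar'])
E
```

```text
time_s: 37.08
eef_pos: [0.5933, -0.0726, 0.2156]
eef_rot: [0.0, 0.899, -0.438, 0.0]
wrist_force: [-0.4, -0.2, -0.0]
opening: 0.995
time_s: 38.08
eef_pos: [0.5933, -0.0726, 0.2154]
eef_rot: [-0.0, 0.97, 0.243, -0.0]
wrist_force: [0.5, 0.3, -0.3]
opening: 0.997
time_s: 39.08
eef_pos: [0.5933, -0.0724, 0.2156]
eef_rot: [-0.0, 0.722, 0.692, -0.0]
wrist_force: [-0.1, -0.5, -0.2]
opening: 0.994
t 39.08 tcp [593.3 -72.4 215.6] yaw jaw -2.4 open 0.994 F [-0.1 -0.5 -0.2] q [-0.32  0.24  1.56 -0.    1.33 -0.28]
wrist tip_of handle_hub 0.63 [591 -71 171]
top tip_of blank1 0.69 [509 -89  33]
top tip_of blank1 0.63 [ 507 -128   33]
top tip_of blank1 0.55 [587 -71 174]
top tip_of handle_hub 0.49 [779 191  -6]
top tip_of handle_hub 0.43 [590 -71 170]
top tip_of pressure_bar 0.39 [589 -73 176]
```

View pics/w13.png

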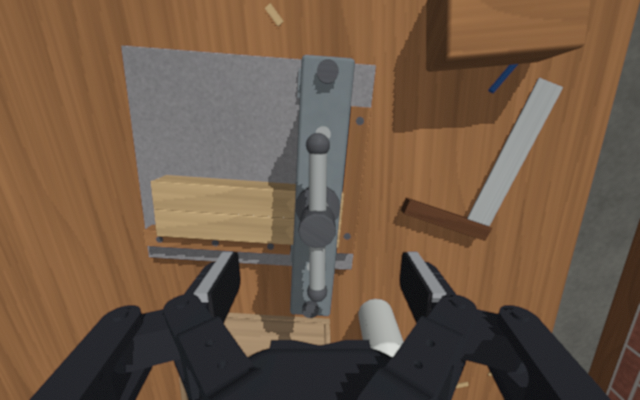

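```bash
python3 -m pendant '[[[-1,1,-40,0,85],[0,0,-19,0,85],[0,0,0,0,50],[0,0,0,0,20],[0,0,0,0,0],[0,0,0,0,0],[0,0,0,0,0]]]'; python3 -m pendant '[[[0,0,-0.2,-10,0],[0,0,-0.2,-10,0],[0,0,-0.2,-10,0],[0,0,-0.2,-10,0],[0,0,-0.2,-10,0],[0,0,-0.2,-10,0],[0,0,-0.2,-10,0],[0,0,-0.2,-10,0]]]'; python3 -m pendant '[[[0,0,-0.2,-10,0],[0,0,-0.2,-10,0],[0,0,-0.2,-10,0],[0,0,-0.2,-10,0],[0,0,-0.2,-10,0],[0,0,-0.2,-10,0],[0,0,-0.2,-10,0],[0,0,-0.2,-10,0]]]'; python3 -m pendant '[[[0,0,-0.2,-10,0],[0,0,-0.2,-10,0],[0,0,0,0,0]]]'
python3 - <<'E'
from h import *
st(); print(np.round(monitor.get_obs()['torque'],2)); c=cam('wrist','w14.png'); find(c,'wrist',['handle_hub'])
E
```

```text
time_s: 40.25
eef_pos: [0.5923, -0.0715, 0.1584]
eef_rot: [0.0, 0.721, 0.693, -0.0]
wrist_force: [-4.6, 0.7, 5.7]
opening: 0.291
time_s: 41.25
eef_pos: [0.5919, -0.0714, 0.157]
eef_rot: [0.0, 0.998, 0.066, -0.0]
wrist_force: [-7.8, 1.5, 8.7]
opening: 0.286
time_s: 42.25
eef_pos: [0.5916, -0.0708, 0.1557]
eef_rot: [0.0, 0.807, -0.591, -0.001]
wrist_force: [-6.8, 3.4, 11.7]
opening: 0.284
time_s: 42.62
eef_pos: [0.5918, -0.0706, 0.1553]
eef_rot: [-0.0, -0.693, 0.721, 0.001]
wrist_force: [-6.7, 3.0, 11.7]
opening: 0.288
t 42.62 tcp [591.8 -70.6 155.3] yaw jaw 177.7 open 0.288 F [-6.7  3.  11.7] q [-0.32  0.3   1.62  0.    1.22  2.86]
[ 0.64  1.68 -0.18]
wrist tip_of handle_hub 0.55 [594 -73 168]
wrist tip_of handle_hub 0.4 [511 -91  35]
```

```bash
python3 -m pendant '[[[0,0,0,0,85],[0,0,0,0,85],[0,0,0,0,85],[0,0,25,0,85],[0,0,35,10,85],[0,0,0,10,85],[0,0,0,10,85],[0,0,0,10,85]]]'; python3 -m pendant '[[[0,0,0,10,85],[0,0,0,10,85],[0,0,0,10,85],[0,0,0,10,85],[0,0,0,10,85],[0,0,0,10,85],[0,0,0,10,85],[0,0,0,10,85]]]'; python3 -m pendant '[[[0,0,0,10,85],[0,0,0,10,85],[0,0,0,10,85],[0,0,0,10,85],[0,0,0,10,85],[0,0,0,10,85],[0,0,0,0,85],[0,0,0,0,85]]]'
python3 - <<'E'
from h import *
st(); c=cam('wrist','w15.png'); find(c,'wrist',['handle_hub']); c=cam('top'); find(c,'top',['blank1'])
E
```

```text
time_s: 43.72
eef_pos: [0.5923, -0.0714, 0.2131]
eef_rot: [-0.0, 0.899, -0.437, 0.0]
wrist_force: [0.5, -0.6, -0.5]
opening: 0.997
time_s: 44.72
eef_pos: [0.5923, -0.0714, 0.2129]
eef_rot: [-0.0, 0.97, 0.243, -0.0]
wrist_force: [0.0, -0.1, -0.2]
opening: 0.99
time_s: 45.72
eef_pos: [0.5923, -0.0713, 0.213]
eef_rot: [-0.0, 0.722, 0.692, -0.0]
wrist_force: [0.2, 0.1, 0.5]
opening: 0.997
t 45.73 tcp [592.3 -71.3 213. ] yaw jaw -2.4 open 0.997 F [0.2 0.1 0.5] q [-0.32  0.24  1.57  0.    1.33 -0.28]
wrist tip_of handle_hub 0.79 [592 -68 172]
top tip_of blank1 0.79 [ 507 -122   32]
top tip_of blank1 0.67 [508 -90  36]
```

```bash
cat > t.py <<'E'
from h import *
st(); print('torque',np.round(monitor.get_obs()['torque'],2))
E
python3 -m pendant '[[[0,0,-40,0,85],[0,0,-19,0,85],[0,0,0,0,50],[0,0,0,0,20],[0,0,0,0,0],[0,0,0,0,0],[0,0,0,0,0]]]'; python3 -m pendant '[[[0,0,-0.2,-10,0],[0,0,-0.2,-10,0],[0,0,-0.2,-10,0],[0,0,-0.2,-10,0],[0,0,-0.2,-10,0],[0,0,-0.2,-10,0],[0,0,-0.2,-10,0],[0,0,-0.2,-10,0]]]'; python3 t.py; python3 -m pendant '[[[0,0,-0.2,-10,0],[0,0,0,0,0]]]'; python3 t.py;  python3 -m pendant '[[[0,0,-0.2,-10,0],[0,0,0,0,0]]]'; python3 t.py
```

```text
time_s: 46.8
eef_pos: [0.5923, -0.0715, 0.1558]
eef_rot: [0.0, 0.72, 0.693, -0.0]
wrist_force: [-4.4, -0.2, 6.1]
opening: 0.284
time_s: 47.8
eef_pos: [0.5918, -0.0711, 0.1544]
eef_rot: [0.0, 0.998, 0.066, -0.0]
wrist_force: [-8.0, 2.6, 9.7]
opening: 0.29
t 47.8 tcp [591.8 -71.1 154.4] yaw jaw -82.5 open 0.29 F [-8.   2.6  9.7] q [-0.32  0.3   1.62 -0.    1.22  1.12]
torque [0.03 1.3  0.26]
time_s: 48.05
eef_pos: [0.5919, -0.071, 0.1543]
eef_rot: [0.0, 1.0, -0.02, -0.0]
wrist_force: [-7.0, 2.4, 9.2]
opening: 0.289
t 48.05 tcp [591.9 -71.  154.3] yaw jaw -92.3 open 0.289 F [-7.   2.4  9.2] q [-0.32  0.3   1.62 -0.    1.22  1.29]
torque [ 0.05  1.31 -0.2 ]
time_s: 48.3
eef_pos: [0.5918, -0.0709, 0.1541]
eef_rot: [0.0, 0.994, -0.107, -0.0]
wrist_force: [-6.3, 3.8, 10.1]
opening: 0.289
t 48.3 tcp [591.8 -70.9 154.1] yaw jaw -102.3 open 0.289 F [-6.3  3.8 10.1] q [-0.32  0.3   1.62 -0.    1.22  1.47]
torque [ 0.07  1.38 -0.21]
```

```bash
python3 -m pendant '[[[0,0,-0.2,-10,0],[0,0,-0.2,-10,0],[0,0,0,0,0]]]'; python3 t.py;  python3 -m pendant '[[[0,0,-0.2,-10,0],[0,0,-0.2,-10,0],[0,0,0,0,0]]]'; python3 t.py;  python3 -m pendant '[[[0,0,-0.2,-10,0],[0,0,0,0,0]]]'; python3 t.py; python3 -m pendant '[[[0,0,-0.2,-10,0],[0,0,0,0,0]]]'; python3 t.py
```

```text
time_s: 48.68
eef_pos: [0.5917, -0.0707, 0.1538]
eef_rot: [0.0, 0.961, -0.278, -0.001]
wrist_force: [-8.1, 3.2, 12.0]
opening: 0.285
t 48.67 tcp [591.7 -70.7 153.8] yaw jaw -122.3 open 0.285 F [-8.1  3.2 12. ] q [-0.32  0.31  1.62 -0.    1.22  1.82]
torque [ 0.17  1.55 -0.18]
time_s: 49.05
eef_pos: [0.5916, -0.0705, 0.1534]
eef_rot: [0.0, 0.898, -0.441, -0.001]
wrist_force: [-7.7, 4.3, 12.4]
opening: 0.287
t 49.05 tcp [591.6 -70.5 153.4] yaw jaw -142.3 open 0.287 F [-7.7  4.3 12.4] q [-0.32  0.31  1.62  0.    1.22  2.17]
torque [ 0.42  1.76 -0.22]
time_s: 49.3
eef_pos: [0.5917, -0.0704, 0.1533]
eef_rot: [-0.0, 0.856, -0.517, -0.001]
wrist_force: [-8.1, 4.9, 11.4]
opening: 0.286
t 49.3 tcp [591.7 -70.4 153.3] yaw jaw -152.3 open 0.286 F [-8.1  4.9 11.4] q [-0.32  0.31  1.62  0.    1.22  2.34]
torque [ 0.45  1.76 -0.2 ]
time_s: 49.55
eef_pos: [0.5917, -0.0703, 0.1531]
eef_rot: [-0.0, 0.808, -0.59, -0.001]
wrist_force: [-7.3, 4.7, 11.3]
opening: 0.288
t 49.55 tcp [591.7 -70.3 153.1] yaw jaw -162.3 open 0.288 F [-7.3  4.7 11.3] q [-0.32  0.31  1.62  0.    1.22  2.51]
torque [ 0.55  1.75 -0.2 ]
```

```bash
python3 -m pendant '[[[0,0,-0.2,-10,0],[0,0,0,0,0]]]'; python3 t.py;  python3 -m pendant '[[[0,0,-0.2,-10,0],[0,0,0,0,0]]]'; python3 t.py;  python3 -m pendant '[[[0,0,-0.2,-8,0],[0,0,0,0,0]]]'; python3 t.py
```

```text
time_s: 49.8
eef_pos: [0.5918, -0.0702, 0.153]
eef_rot: [-0.0, 0.753, -0.658, -0.001]
wrist_force: [-7.5, 5.2, 12.5]
opening: 0.283
t 49.8 tcp [591.8 -70.2 153. ] yaw jaw -172.3 open 0.283 F [-7.5  5.2 12.5] q [-0.32  0.31  1.62  0.    1.22  2.69]
torque [ 0.72  1.71 -0.18]
time_s: 50.05
eef_pos: [0.5918, -0.0702, 0.1528]
eef_rot: [0.0, -0.693, 0.721, 0.001]
wrist_force: [-6.9, 4.8, 12.7]
opening: 0.281
t 50.05 tcp [591.8 -70.2 152.8] yaw jaw 177.7 open 0.281 F [-6.9  4.8 12.7] q [-0.32  0.31  1.62  0.    1.22  2.86]
torque [ 0.75  1.7  -0.2 ]
time_s: 50.3
eef_pos: [0.5919, -0.0707, 0.1528]
eef_rot: [-0.0, -0.642, 0.767, 0.0]
wrist_force: [-7.3, 3.4, 12.3]
opening: 0.289
t 50.3 tcp [591.9 -70.7 152.8] yaw jaw 169.9 open 0.289 F [-7.3  3.4 12.3] q [-0.32  0.31  1.62 -0.    1.22  3.  ]
torque [0.43 1.66 0.75]
```

```bash
python3 -m pendant '[[[0,0,0,0,85],[0,0,0,0,85],[0,0,0,0,85],[0,0,25,0,85],[0,0,35,10,85],[0,0,0,10,85],[0,0,0,10,85],[0,0,0,10,85]]]'; python3 -m pendant '[[[0,0,0,10,85],[0,0,0,10,85],[0,0,0,10,85],[0,0,0,10,85],[0,0,0,10,85],[0,0,0,10,85],[0,0,0,10,85],[0,0,0,10,85]]]'; python3 -m pendant '[[[0,0,0,10,85],[0,0,0,10,85],[0,0,0,10,85],[0,0,0,10,85],[0,0,0,10,85],[0,0,0,10,85],[0,0,0,0,85],[0,0,0,0,85]]]'
python3 - <<'E'
from h import *
st(); c=cam('wrist','w16.png'); find(c,'wrist',['handle_hub','pressure_bar']); c=cam('top'); find(c,'top',['blank1'])
E
```

```text
time_s: 51.3
eef_pos: [0.5923, -0.0714, 0.2102]
eef_rot: [-0.0, 0.867, -0.499, -0.0]
wrist_force: [0.3, -0.2, 0.4]
opening: 0.995
time_s: 52.3
eef_pos: [0.5923, -0.0714, 0.2101]
eef_rot: [-0.0, 0.985, 0.175, -0.0]
wrist_force: [0.4, -0.4, 0.0]
opening: 0.994
time_s: 53.3
eef_pos: [0.5923, -0.0713, 0.2102]
eef_rot: [-0.0, 0.768, 0.64, -0.0]
wrist_force: [0.7, -0.2, -0.4]
opening: 0.996
t 53.3 tcp [592.3 -71.3 210.2] yaw jaw -10.4 open 0.996 F [ 0.7 -0.2 -0.4] q [-0.32  0.25  1.57  0.    1.32 -0.14]
wrist tip_of handle_hub 0.9 [591 -71 165]
top tip_of blank1 0.89 [509 -91  34]
top tip_of blank1 0.86 [ 506 -125   34]
top tip_of blank1 0.7 [587 -71 167]
```

View pics/w16.png

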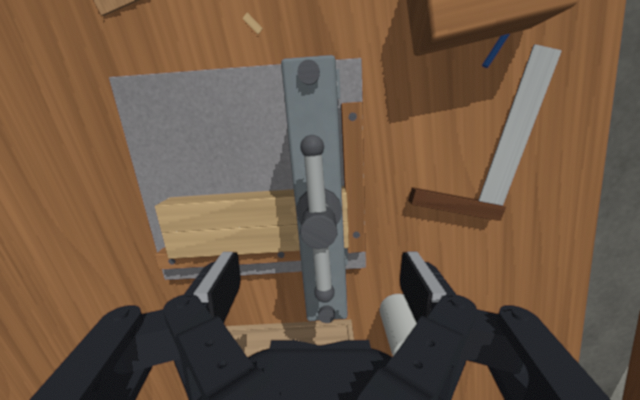

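```bash
python3 -m pendant '[[[0,0,-40,0,85],[0,0,-18,5,85],[0,0,0,0,50],[0,0,0,0,20],[0,0,0,0,0],[0,0,0,0,0],[0,0,0,0,0]]]'; python3 t.py; python3 -m pendant '[[[0,0,0,-5,0],[0,0,0,0,0]]]'; python3 t.py;  python3 -m pendant '[[[0,0,0,-5,0],[0,0,0,0,0]]]'; python3 t.py
```

```text
time_s: 54.42
eef_pos: [0.5921, -0.0715, 0.1539]
eef_rot: [0.0, 0.739, 0.674, -0.0]
wrist_force: [-5.4, 0.5, 6.3]
opening: 0.283
t 54.42 tcp [592.1 -71.5 153.9] yaw jaw -5.2 open 0.283 F [-5.4  0.5  6.3] q [-0.32  0.31  1.62 -0.    1.22 -0.23]
torque [ 0.08  0.88 -0.1 ]
time_s: 54.68
eef_pos: [0.5918, -0.072, 0.1539]
eef_rot: [0.0, 0.767, 0.641, -0.001]
wrist_force: [-6.0, -1.8, 7.0]
opening: 0.282
t 54.67 tcp [591.8 -72.  153.9] yaw jaw -10.2 open 0.282 F [-6.  -1.8  7. ] q [-0.32  0.31  1.62 -0.    1.22 -0.14]
torque [-0.39  1.15  0.54]
time_s: 54.92
eef_pos: [0.5914, -0.0728, 0.1538]
eef_rot: [0.001, 0.795, 0.607, -0.002]
wrist_force: [-7.6, -4.7, 7.3]
opening: 0.282
t 54.92 tcp [591.4 -72.8 153.8] yaw jaw -15.2 open 0.282 F [-7.6 -4.7  7.3] q [-0.32  0.31  1.62 -0.    1.22 -0.05]
torque [-0.92  1.48  0.35]
```

```bash
python3 -m pendant '[[[0,0,0,0,85],[0,0,0,0,85],[0,0,0,0,85],[0,0,30,0,85],[0,0,45,0,85],[-60,10,30,0,85],[-60,10,0,0,85],[-40,10,0,0,85]]]';  python3 -m pendant '[[[0,40,0,0,85],[0,60,0,0,85],[0,60,0,0,85],[0,0,0,0,85]]]'
python3 - <<'E'
from h import *
st(); c=cam('top','top17.png'); find(c,'top',['blank1','offcut','handle_hub','mallet','try_square','corner'])
s=cam('scene'); find(s,'scene',['blank1','handle_hub','pressure_bar','offcut'])
a=cv2.resize(c['img'][170:310,280:420],None,fx=4,fy=4,interpolation=cv2.INTER_CUBIC); b=cv2.resize(s['img'][165:255,235:345],None,fx=2.1,fy=2.1,interpolation=cv2.INTER_CUBIC)
b=cv2.copyMakeBorder(b,0,560-b.shape[0],0,0,cv2.BORDER_CONSTANT); cv2.imwrite('pics/fin.png',np.hstack([a,b])[:,:,::-1])
E
```

```text
time_s: 55.92
eef_pos: [0.4352, -0.0415, 0.2552]
eef_rot: [0.0, 0.794, 0.607, 0.0]
wrist_force: [-0.7, 0.0, 0.4]
opening: 0.992
time_s: 56.42
eef_pos: [0.4363, 0.1218, 0.2552]
eef_rot: [-0.0, 0.792, 0.61, 0.0]
wrist_force: [-0.1, -0.4, 0.7]
opening: 0.998
t 56.42 tcp [436.3 121.8 255.2] yaw jaw -14.8 open 0.998 F [-0.1 -0.4  0.7] q [ 0.01 -0.12  1.87  0.    1.39  0.27]
top tip_of blank1 0.65 [ 505 -125   33]
top tip_of offcut 0.65 [ 492 -358   25]
top tip_of offcut 0.43 [ 503 -124   34]
top tip_of handle_hub 0.87 [588 -75 168]
top tip_of mallet 0.84 [779 192  -4]
top tip_of mallet 0.6 [ 493 -367    6]
top tip_of try_square 0.57 [ 761 -141    0]
top tip_of corner 0.67 [ 613 -156   14]
top tip_of corner 0.39 [ 504 -123   32]
scene tip_of blank1 0.61 [511 -89  33]
scene tip_of blank1 0.56 [ 503 -116   36]
scene tip_of blank1 0.46 [ 611 -151   17]
scene tip_of handle_hub 0.61 [591 -71 171]
scene tip_of handle_hub 0.41 [ 611 -153   19]
scene tip_of handle_hub 0.39 [ 486 -360   21]
scene tip_of pressure_bar 0.57 [591 -68  52]
scene tip_of offcut 0.7 [ 486 -356   21]
```

View pics/fin.png

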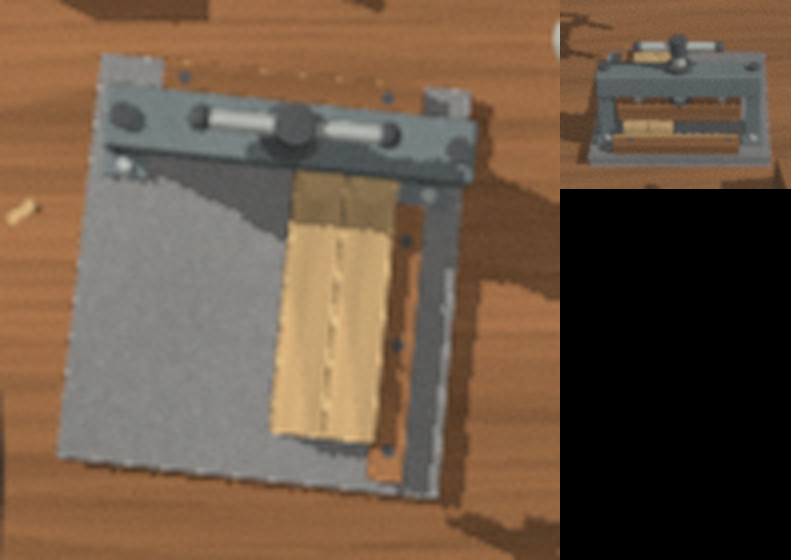

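```bash
python3 -c "
from bench import order
print(order.hand_in())"
```

```text
the job is handed in; nothing more can be done
None
```

The job is done and handed in at about 56 s of the 210 s allowed; no verdict was reported.

- **Offcut:** it went into the scrap box first. The last camera readings put it at about (490, -358, 25) mm, inside the box.
- **Blanks:** only two were on the sheet. I slid each under the bridge to the end stop and pushed it sideways, the first against the fence and the second against the first. Then I pushed both front ends together. The finger positions agreed with the expected homes to about 1 mm. The final picture shows both flush and parallel to the fence. The detectors mostly agree to a few mm. The last scene-camera reading put the first blank about 10 mm off in y, at low confidence, but the top camera and the contact positions agree with home, so I took that as a detection error.
- **Clamp:** I turned the handle about 590° clockwise in three strokes, until it stopped turning and the grip slipped on the hub. A second try at turning it did not move the bar. That puts the handle at about 15.7 rad, but I worked this out from the turn and the stop; it was not read directly. The pressure bar reads at z ≈ 52 mm, which is the top of the blanks. I did not measure its pressing force.
- **Other tools:** the mallet and try square read the same as at the start, within detector noise. The oil can was never detected, so it was only seen in pictures. The arm is clear of everything.

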